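# Nest the drying comb into its rack

### The job

The drying rack on the carving bench is being packed away. Pick up the loose comb with three thin fins, the only one that fits, and lower it onto the fixed finned rack with the dark base, spine across the rack's fins, so that each of its fins slides into one of the rack's three gaps, fully home and centred. Do not drop it in: keep hold of it until it is down, then let go, and leave the other two combs where they stand.

Things in the scene. Friction and masses are not known exactly. Their poses are not given: they have to be found in the camera images.
- comb_three_grip (a point): The comb that fits: pale wood, loose, about 150 g, on its fin tips on the bench. Upright spine board 104 mm long (own x), 22 thick (y), 45 to 97 mm above the fin tips; under it three crossing fins 9 mm thick, 40 mm apart centre to centre, 80 mm wide (y), 45 tall. Point: middle of the spine, 71 mm above the fin tips; z up. A half turn looks the same. Grip the spine across its thickness.
- rack: Wood rack fixed to the bench: dark base 146 x 92 x 14 mm, four upright mid-brown fins 9 mm thick, 80 wide (y), 50 tall, in a row along own x, 40 mm apart; gaps 31 mm, middles at x = -40, 0, 40. Fin tops 64 mm above the bench. Origin: middle of the underside, on the bench; z up. Comb home: spine along x resting on the fin tops, its middle point 90 mm above this origin.
- comb_five_grip (a point): Comb that does not fit: pale wood, loose. Upright spine board 104 mm long (own x), 22 thick (y), 45 to 97 mm above the fin tips; under it five fins 6 mm thick, 20 mm apart, 80 mm wide (y), 45 tall. Point: middle of the spine, 71 mm above the fin tips; z up. A half turn looks the same.
- comb_two_grip (a point): Comb that does not fit: pale wood, loose. Upright spine board 104 mm long (own x), 22 thick (y), 45 to 97 mm above the fin tips; under it two fat blocks 36 mm thick, 60 mm apart centre to centre, 80 mm wide (y), 45 tall. Point: middle of the spine, 71 mm above the fin tips; z up. A half turn looks the same.

How it is judged:
On the way:
1. the three-finned comb is lowered between the rack's fins while still held (x of comb_three_grip in the frame of rack between -0.016 and 0.016 m and y of comb_three_grip in the frame of rack between -0.022 and 0.022 m and angle between the x axis of comb_three_grip and the x axis of rack, either way round below 0.2 rad and z of comb_three_grip in the frame of rack below 0.108 m and contact force between the fingers and comb_three above 0.5 N), for 0.1 s.
At the end, for the whole second after the job is handed in: The three-finned comb rests still on the rack: within 16 mm along the fin row, 22 mm across it, 0.2 rad of yaw (either way round), 0.1 rad of upright, 4.5 mm of fully home; the other combs within 30 mm of their starts (x of comb_three_grip in the frame of rack between -0.016 and 0.016 m and y of comb_three_grip in the frame of rack between -0.022 and 0.022 m and angle between the x axis of comb_three_grip and the x axis of rack, either way round below 0.2 rad and z of comb_three_grip in the frame of rack between 0.084 and 0.0945 m and angle between comb_three_grip's own z axis and vertical below 0.1 rad and linear speed of comb_three below 0.02 m/s and distance of each of comb_five_grip, comb_two_grip from where it was at the start of the episode below 0.03 m); the robot touches nothing.
It fails at once if the five-finned comb is disturbed (moved over 30 mm) (distance of comb_five_grip from where it was at the start of the episode above 0.03 m).
It fails at once if the two-block comb is disturbed (moved over 30 mm) (distance of comb_two_grip from where it was at the start of the episode above 0.03 m).
It also fails if it takes over 43 s, if anything falls off the work surface, if the arm or the gripper's body presses on something with over 40 N, if the wrist force passes 120 N, or if a joint passes its speed limit or range.

### The arm

A 6-joint arm with a two-finger parallel gripper is mounted at the origin on the work surface. World frame = base frame: x ahead of the robot, y to its left, z up, the work surface at z = 0. Lengths are in m, angles in rad, forces in N, time in s.
With the tool pointing down it reaches from about 0.35 to 0.925 m from the base axis. Payload 6.4 kg.
Tool frame: the origin (TCP) lies between the finger pads; the fingertips stand 19 mm ahead of it and the grasp point (between the pads) is the TCP; x points along the fingers, y is the direction in which the jaws open and shut, and the axes are right-handed (so a half turn about x gives the same grasp; the last joint's range is limited). The gripper opens to 94 mm and grips with 3 to 60 N. Pads are 16 mm wide; open, the fingers measure 119 mm over their backs; the gripper's body (75 mm by 177 mm) begins 78 mm behind the grasp point.
Start: joints at [1.041, 0.245, 1.558, -0, 1.339, -0.174], TCP at [0.226, 0.609, 0.224] pointing down, gripper open.
Joint ranges: [-3.13, 3.13], [-1.02, 2.26], [0.13, 2.54], [-0.95, 4.09], [0.21, 2.88], [-2.74, 2.74]. Speed limits (rad/s): [2.57, 2.57, 3.14, 3.14, 3.14, 3.14].

### API

Orientations are given as a rotation vector (axis times angle).
In Python, from station import env, grab_frame, get_calibration gives the robot as it stands.
- The arm moves only by the tool servo_tool, never from a script. Its argument "deltas" is a list of rows, each a list of 7 numbers: the shift along the world's x, y, z in m, then the turn, a rotation vector about the world's x, y, z in degrees, then the opening, from 0 (shut) to 1 (fully open). In form: [[dx, dy, dz, rx, ry, rz, jaw], ...]. A call has 1 to 12 rows; each row is the pose to reach, as a shift and turn from the pose measured when the call began; what a row does not reach only later rows make up. A row lasts 1/8 s, in which the tool goes at most 62.5 mm and 10.7 degrees, less where a joint would pass 70% of its speed; a pose out of reach is approached as far as the arm can. A call with a gripper value outside its range is refused whole. The fingers move at their own pace and stop on an object; "grip_force" is the grip in N (left out, the last holds). Time passes only in rows, so rows that repeat a pose let the fingers close. It gives the time, the measured TCP pose, the force and the opening at its end, in the units of the state.
- env.read_state(): the state, without advancing time (a new reading comes with each control period).
- grab_frame(name): name is "scene" or "top"; returns (picture, depth): 384x512x3 uint8, blue, green, red; 384x512 float32, m along the optical axis (not along the pixel's ray), 0 where there is no reading.
- get_calibration(name): a dict with "vertical_fov" (degrees; the focal length in pixels is half the picture's height over the tangent of half this angle, whatever the lens; pixels are square), "cx", "cy" (the principal point, pixels), "k1" (the pictures are not rectified: a ray, as slopes to the right and down, at radius r is drawn at 1 + k1 r^2 times it, then the intrinsics apply), "extrinsics" (4x4, takes a point from world to camera coordinates). Camera axes: x right, y down, z forward; pixel columns grow to the right and rows downward; lengths in m; the calibration is good to about 2 mm. A picture is of the moment at which its call begins. get_calibration takes no time and is no camera call.
- env.job_done(): hands the job in, once; it reports no verdict.
The state is a dict: "t": time; "q": joint angles; "dq": joint speeds; "joint_torque": joint torques, N m; "tool_pos": TCP position; "eef_rot": TCP orientation; "force": force on the tool from outside, world axes, zero at the start; "ft_torque": the same for the moment, N m; "grip_width": finger opening in m.
Only numpy, scipy, OpenCV 4.12 (cv2) and the standard library are available. Lean on these libraries where they do the work, as an engineer would, in place of code of your own. Each camera call takes 0.05 s, during which the arm holds its last target. There are 200 camera calls.

## Working session

There is one attempt and no reset: what is moved stays moved. The work goes in short steps, Python scripts to look and compute and a tool call to move; the robot and the scene stay as the last step left them, time stands still between calls to the robot, and variables do not carry over. Pictures are saved under pics/ and viewed, about 8 in all and at most 12, crops included, and the job is handed in when it is done.

Besides the shell and the picture viewer there is one more tool, called after "Emit:" by a JSON object that holds its "fn" and its "kwargs", one argument or row to a line. servo_tool: Moves the arm, as the interface text tells. Its arguments: {"type":"object","properties":{"deltas":{"type":"array"},"grip_force":{"type":"number"}},"required":["deltas"]}

```bash
mkdir -p pics
cat > h.py <<'E'
import numpy as np, cv2
from station import env, grab_frame, get_calibration
def cloud(n,d):
    c=get_calibration(n); f=192/np.tan(np.radians(c["vertical_fov"])/2)
    v,u=np.mgrid[0:384,0:512]
    K=np.array([[f,0,c["cx"]],[0,f,c["cy"]],[0,0,1.]])
    p=cv2.undistortPoints(np.stack([u.ravel(),v.ravel()],1).astype(np.float64)[:,None],K,np.array([c["k1"],0,0,0.]))[:,0]
    P=np.c_[p,np.ones(len(p))]*d.reshape(-1,1)
    E=np.array(c["extrinsics"]); return ((P-E[:3,3])@E[:3,:3]).reshape(384,512,3)
E
python3 - <<'E'
from h import *
for n in("scene","top"):
    p,d=grab_frame(n); cv2.imwrite(f"pics/{n}0.png",p); np.savez(f"{n}0.npz",p=p,d=d)
    c=get_calibration(n); print(n,c["k1"],c["vertical_fov"],np.round(np.array(c["extrinsics"]),3).tolist(),(d>0).mean())
s=env.read_state();print(s["t"],s["tool_pos"],s["eef_rot"],s["grip_width"])
E
```

```text
scene -0.08289949335465285 43.47601177130308 [[-0.534, 0.846, 0.014, 0.292], [0.59, 0.384, -0.71, -0.245], [-0.606, -0.371, -0.704, 1.42], [0.0, 0.0, 0.0, 1.0]] 0.99615478515625
top -0.05716256084744685 55.68194737367572 [[0.004, -1.0, 0.008, -0.009], [-0.989, -0.005, -0.15, 0.536], [0.15, -0.008, -0.989, 0.799], [0.0, 0.0, 0.0, 1.0]] 0.9961954752604166
0.1 [0.22615525 0.60885064 0.22346949] [ 0.27789515  1.55329836 -0.28047328] 0.09382328981793858
```

View pics/scene0.png

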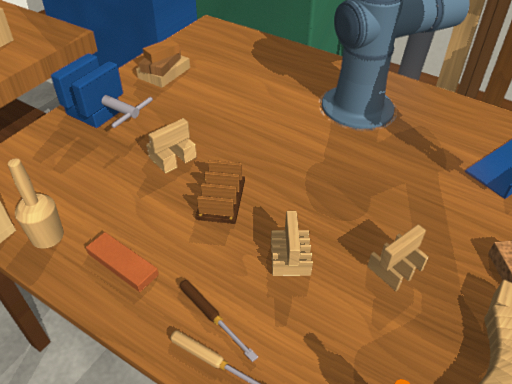

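View pics/top0.png

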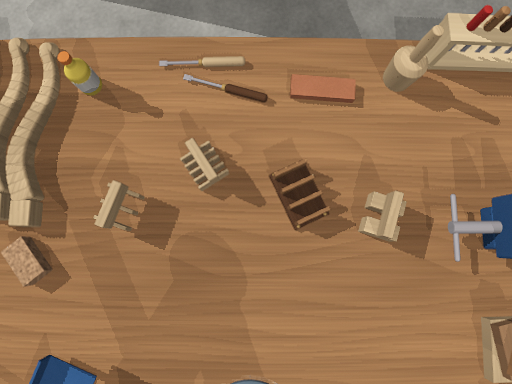

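The scene view shows the three-fin comb at about (400,255), the five-fin at (292,245), the two-block at (172,145) and the rack at (220,190). In the top view they are at (118,205), (203,162), (383,215) and (300,195). Next I'll measure them from both depth views.

```bash
cat > m.py <<'E'
from h import *
def box(xy,lab):
    (c,s,a)=cv2.minAreaRect((xy*1000).astype(np.float32)); 
    if s[0]<s[1]: s=s[::-1];a-=90
    print(lab,len(xy),"c",np.round(c,1),"size",np.round(s,1),"ang",round((a+90)%180-90,1),"median",np.round(np.median(xy,0)*1000,1))
def run(tag,regs):
    for n in("scene","top"):
        z=np.load(f"{n}{tag}.npz"); C=cloud(n,z["d"]); Z=C[...,2]
        for k,(u,v,w,h,lo,hi) in regs[n].items():
            c=C[v-h:v+h,u-w:u+w].reshape(-1,3); t=c[(c[:,2]>lo)&(c[:,2]<hi)]
            print(n,k,"ztop pct",np.round(np.percentile(t[:,2],[50,90,98])*1000,1),"bench",round(np.median(c[c[:,2]<.01][:,2])*1000,1)); box(t[:,:2],k)
E
python3 - <<'E'
from m import *
run("0",{"scene":{"three":(400,257,35,35,.089,.12),"three_all":(400,257,35,35,.02,.12),"five":(292,245,25,38,.089,.12),"two":(172,147,28,28,.089,.12),"rack":(220,190,26,34,.058,.075),"rackall":(220,190,26,34,.008,.075)},
"top":{"three":(120,205,30,32,.089,.12),"three_all":(120,205,30,32,.02,.12),"five":(204,164,30,30,.089,.12),"two":(383,215,28,30,.089,.12),"rack":(300,195,34,38,.058,.075),"rackall":(300,195,34,38,.008,.075)}})
p=[np.load(f"top0.npz")["p"][140:260,c:c+120] for c in(70,240)]
cv2.imwrite("pics/crop0.png",cv2.resize(np.hstack(p),None,fx=3.3,fy=3.3,interpolation=cv2.INTER_CUBIC))
E
```

```text
scene three ztop pct [96.4 98.4 99.5] bench 0.4
three 506 c [498.9 305.5] size [105.   23.2] ang -19.7 median [503.9 305.2]
scene three_all ztop pct [54.6 97.2 98.6] bench 0.4
three_all 1705 c [499.  304.8] size [105.7  81.4] ang -20.4 median [511.9 309.8]
scene five ztop pct [ 97.   98.9 100.1] bench 0.6
five 476 c [596.7 106.9] size [105.   22.3] ang 33.6 median [601.7 109.8]
scene two ztop pct [ 97.4  99.6 100.8] bench 1.4
two 325 c [ 478.6 -312.7] size [101.6  26.9] ang -15.8 median [ 481.4 -310.1]
scene rack ztop pct [63.8 65.9 67. ] bench 1.1
rack 628 c [ 531.6 -118. ] size [133.6  80.3] ang 24.8 median [ 536.4 -116.5]
scene rackall ztop pct [45.8 64.4 66.2] bench 1.1
rackall 2324 c [ 503.8 -140.7] size [235.1 120. ] ang 37.8 median [ 547.8 -108. ]
top three ztop pct [ 97.7  99.5 100.5] bench 1.1
three 543 c [497.2 306.7] size [104.8  23.4] ang -19.9 median [495.4 305.6]
top three_all ztop pct [ 88.   99.  100.1] bench 1.1
three_all 1100 c [497.7 308. ] size [104.8  81.1] ang -19.8 median [492.2 300.4]
top five ztop pct [ 97.7  99.4 100.2] bench 1.0
five 460 c [595.7 107.4] size [102.  22.] ang 33.5 median [594.8 106.2]
top two ztop pct [ 97.3  99.1 100.4] bench 0.7
two 538 c [ 477.3 -308.4] size [105.1  23.1] ang -16.8 median [ 476.4 -307. ]
top rack ztop pct [64.6 66.3 67.4] bench 0.8
rack 582 c [ 532.2 -114.8] size [129.4  80.4] ang 25.1 median [ 531.8 -114.4]
top rackall ztop pct [15.6 65.  66.5] bench 0.8
rackall 2381 c [ 532.3 -114.7] size [146.8  93.1] ang 25.1 median [ 530.1 -113. ]
```

View pics/crop0.png

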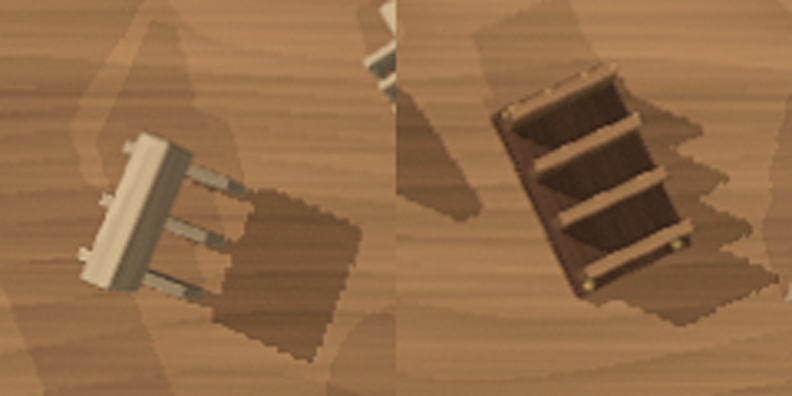

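Run:
```python
from h import *
from scipy.spatial.transform import Rotation as R
s=env.read_state();r=R.from_rotvec(s["eef_rot"]).as_matrix();print(np.round(r,3));y=np.degrees(np.arctan2(r[1,1],r[0,1]));print(y,s["q"])
# q6 behaviour: yaw of tool y vs q1,q6
print("need grip yaw 70: d",(70-y+90)%180-90,"place 115: d",(115-y+90)%180-90, "bearings",np.degrees(s["q"][0]),np.degrees(s["q"][5]))
```

```text
[[-0.001  0.348  0.937]
 [-0.002  0.937 -0.348]
 [-1.    -0.002 -0.   ]]
69.61536774357673 [ 1.04090404e+00  2.45748537e-01  1.55886103e+00 -1.15917191e-05
  1.33871975e+00 -1.74110415e-01]
need grip yaw 70: d 0.3846322564232736 place 115: d 45.38463225642329 bearings 59.63940828207289 -9.97579193146967
```

Emit:
{"fn": "servo_tool", "kwargs": {
  "deltas": [
    [0.04,-0.043,0,0,0,0.4,1],
    [0.08,-0.087,0,0,0,0.4,1],
    [0.12,-0.13,0,0,0,0.4,1],
    [0.16,-0.175,0,0,0,0.4,1],
    [0.2,-0.22,0,0,0,0.4,1],
    [0.235,-0.26,-0.01,0,0,0.4,1],
    [0.26,-0.29,-0.03,0,0,0.4,1],
    [0.272,-0.303,-0.05,0,0,0.4,1],
    [0.272,-0.303,-0.06,0,0,0.4,1],
    [0.272,-0.303,-0.06,0,0,0.4,1]
  ],
  "grip_force": 25
}}

```text
t: 1.35
tool_pos: [0.4968, 0.3067, 0.1623]
eef_rot: [0.271, 1.556, -0.275]
force: [-0.4, 0.4, 0.7]
grip_width: 0.0938
```

Emit:
{"fn": "servo_tool", "kwargs": {
  "deltas": [
    [0.001,0,-0.03,0,0,0,1],
    [0.001,0,-0.06,0,0,0,1],
    [0.001,0,-0.08,0,0,0,1],
    [0.001,0,-0.089,0,0,0,1],
    [0.001,0,-0.089,0,0,0,1],
    [0.001,0,-0.089,0,0,0,1],
    [0.001,0,-0.089,0,0,0,0],
    [0.001,0,-0.089,0,0,0,0],
    [0.001,0,-0.089,0,0,0,0],
    [0.001,0,-0.089,0,0,0,0],
    [0.001,0,-0.089,0,0,0,0],
    [0.001,0,-0.089,0,0,0,0]
  ],
  "grip_force": 25
}}

```text
t: 2.85
tool_pos: [0.4977, 0.3066, 0.0732]
eef_rot: [0.271, 1.556, -0.275]
force: [-0.1, -0.5, -0.1]
grip_width: 0.0375
```

Emit:
{"fn": "servo_tool", "kwargs": {
  "deltas": [
    [0,0,0,0,0,0,0],
    [0,0,0,0,0,0,0],
    [0,0,0,0,0,0,0],
    [0,0,0,0,0,0,0],
    [0,0,0,0,0,0,0]
  ]
}}

```text
t: 3.48
tool_pos: [0.4978, 0.3068, 0.0733]
eef_rot: [0.271, 1.556, -0.275]
force: [0.7, 1.1, 0.6]
grip_width: 0.0218
```

Gripped at 21.8 mm, which matches the 22 mm spine. Now I'll lift, cross over and turn +45°.

Emit:
{"fn": "servo_tool", "kwargs": {
  "deltas": [
    [0,0,0.03,0,0,0,0],
    [0,0,0.07,0,0,0,0],
    [0,0,0.11,0,0,0,0],
    [0,0,0.13,0,0,0,0],
    [0,0,0.13,0,0,0,0]
  ]
}}

```text
t: 4.1
tool_pos: [0.4983, 0.3069, 0.2042]
eef_rot: [0.272, 1.554, -0.274]
force: [0.5, -0.3, -2.4]
grip_width: 0.0218
```

Emit:
{"fn": "servo_tool", "kwargs": {
  "deltas": [
    [0,-0.02,0,0,0,2,0],
    [0,-0.06,0,0,0,6,0],
    [0,-0.1,0,0,0,10,0],
    [0.01,-0.14,0,0,0,15,0],
    [0.015,-0.18,0,0,0,20,0],
    [0.02,-0.22,0,0,0,25,0],
    [0.02,-0.26,0,0,0,30,0],
    [0.025,-0.3,0,0,0,35,0],
    [0.03,-0.34,0,0,0,40,0],
    [0.034,-0.38,0,0,0,43,0],
    [0.034,-0.41,0,0,0,45,0],
    [0.034,-0.422,0,0,0,45,0]
  ]
}}

```text
t: 5.6
tool_pos: [0.5311, -0.116, 0.2017]
eef_rot: [-0.341, 1.547, 0.342]
force: [0.3, 0.4, -1.5]
grip_width: 0.0218
```

Emit:
{"fn": "servo_tool", "kwargs": {
  "deltas": [
    [0,0,0,0,0,0,0],
    [0,0,0,0,0,0,0]
  ]
}}

```text
t: 5.85
tool_pos: [0.5306, -0.1149, 0.2008]
eef_rot: [-0.341, 1.549, 0.344]
force: [-0.2, 0.9, -0.7]
grip_width: 0.0216
```

```bash
python3 - <<'E'
from m import *
from scipy.spatial.transform import Rotation as R
for n in("scene","top"):
    p,d=grab_frame(n); np.savez(f"{n}1.npz",p=p,d=d); cv2.imwrite(f"pics/{n}1.png",p)
    C=cloud(n,d).reshape(-1,3); m=(abs(C[:,0]-.532)<.1)&(abs(C[:,1]+.115)<.1); c=C[m]
    for lab,lo,hi in(("fins",.125,.17),("spine",.175,.235),("rack",.008,.075)):
        t=c[(c[:,2]>lo)&(c[:,2]<hi)]
        if len(t): box(t[:,:2],n+lab)
    t=c[c[:,2]>.1];print(np.round(np.percentile(t[:,2],[0.5,2,5]),4))
s=env.read_state();r=R.from_rotvec(s["eef_rot"]).as_matrix();print(s["tool_pos"],s["force"],s["grip_width"],np.degrees(np.arctan2(r[1,1],r[0,1])),s["t"])
E
python3 -c "
import cv2,numpy as np
a=cv2.imread('pics/scene1.png')[60:300,130:370];b=cv2.imread('pics/top1.png')[100:300,190:410]
cv2.imwrite('pics/c1.png',np.hstack([cv2.resize(a,(400,400)),cv2.resize(b,(400,400))]))"
```

```text
scenefins 919 c [ 532.3 -116.7] size [91.8 81.2] ang 24.9 median [ 558.1 -100.9]
scenespine 780 c [ 530.6 -107.3] size [102.2  76.5] ang 12.8 median [ 547.4 -101. ]
scenerack 2019 c [ 532.7 -118.1] size [148.9  92.3] ang 25.1 median [ 558.3 -102.9]
[0.1324 0.1421 0.1535]
[0.3194 0.3239 0.423 ]
[ 0.53103322 -0.11494599  0.20144385] [ 0.57788279 -0.4527766  -2.40046525] 0.02185452206323372 115.01983450120204 5.95
```

View pics/c1.png

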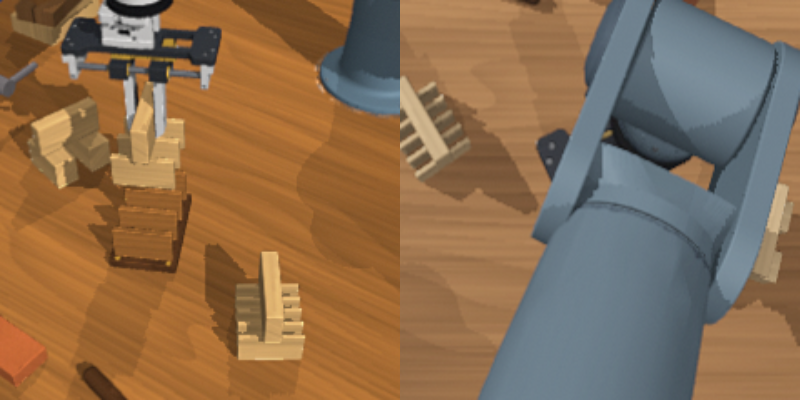

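Scene view: the comb is held upright over the rack with its yaw aligned. The arm hides it from the top camera. In that one view the comb fins and rack agree to within 2 mm, so I'll lower it.

Emit:
{"fn": "servo_tool", "kwargs": {
  "deltas": [
    [0,0,-0.02,0,0,0,0],
    [0,0,-0.04,0,0,0,0],
    [0,0,-0.06,0,0,0,0],
    [0,0,-0.075,0,0,0,0],
    [0,0,-0.085,0,0,0,0],
    [0,0,-0.09,0,0,0,0],
    [0,0,-0.095,0,0,0,0],
    [0,0,-0.1,0,0,0,0],
    [0,0,-0.1,0,0,0,0]
  ]
}}

```text
t: 7.08
tool_pos: [0.5309, -0.1149, 0.1012]
eef_rot: [-0.341, 1.548, 0.344]
force: [0.3, -0.4, -1.6]
grip_width: 0.0222
```

Emit:
{"fn": "servo_tool", "kwargs": {
  "deltas": [
    [0,0,-0.002,0,0,0,0],
    [0,0,-0.004,0,0,0,0],
    [0,0,-0.006,0,0,0,0],
    [0,0,-0.007,0,0,0,0],
    [0,0,-0.008,0,0,0,0],
    [0,0,-0.0085,0,0,0,0],
    [0,0,-0.0085,0,0,0,0]
  ]
}}

```text
t: 7.95
tool_pos: [0.5309, -0.1149, 0.0927]
eef_rot: [-0.341, 1.548, 0.344]
force: [-1.0, -0.5, -1.7]
grip_width: 0.0221
```

No contact yet at z = 0.0927, so I'll go down gently until it touches.

Emit:
{"fn": "servo_tool", "kwargs": {
  "deltas": [
    [0,0,-0.0005,0,0,0,0],
    [0,0,-0.001,0,0,0,0],
    [0,0,-0.0015,0,0,0,0],
    [0,0,-0.0015,0,0,0,0]
  ]
}}

```text
t: 8.45
tool_pos: [0.531, -0.115, 0.0922]
eef_rot: [-0.341, 1.548, 0.344]
force: [-4.5, 1.5, 5.7]
grip_width: 0.022
```

Contact at z = 0.0922 with an upward force of about 7 N, which is the fully home height. I'll release and retreat straight up.

Emit:
{"fn": "servo_tool", "kwargs": {
  "deltas": [
    [0,0,0.0003,0,0,0,0],
    [0,0,0.0003,0,0,0,0.5],
    [0,0,0.0003,0,0,0,0.7],
    [0,0,0.0003,0,0,0,0.7],
    [0,0,0.0003,0,0,0,0.7],
    [0,0,0.0003,0,0,0,0.7],
    [0,0,0.0003,0,0,0,0.7]
  ]
}}

```text
t: 9.32
tool_pos: [0.531, -0.115, 0.0925]
eef_rot: [-0.341, 1.548, 0.344]
force: [-0.2, -0.4, -0.4]
grip_width: 0.0658
```

Emit:
{"fn": "servo_tool", "kwargs": {
  "deltas": [
    [0,0,0.02,0,0,0,0.7],
    [0,0,0.05,0,0,0,0.7],
    [0,0,0.09,0,0,0,0.7],
    [0,0,0.13,0,0,0,0.7],
    [-0.03,0.04,0.13,0,0,0,0.7],
    [-0.04,0.08,0.13,0,0,0,0.7],
    [-0.05,0.13,0.13,0,0,0,0.7],
    [-0.05,0.18,0.13,0,0,0,0.7],
    [-0.06,0.23,0.13,0,0,0,0.7],
    [-0.06,0.28,0.13,0,0,0,0.7],
    [-0.06,0.33,0.13,0,0,0,0.7],
    [-0.06,0.38,0.13,0,0,0,0.7]
  ]
}}

```text
t: 10.82
tool_pos: [0.4708, 0.2667, 0.2227]
eef_rot: [-0.342, 1.548, 0.344]
force: [0.3, -0.3, -0.6]
grip_width: 0.0661
```

Run:
```python
from m import *
for n in("scene","top"):
    p,d=grab_frame(n); np.savez(f"{n}2.npz",p=p,d=d); cv2.imwrite(f"pics/{n}2.png",p)
    C=cloud(n,d).reshape(-1,3)
    for k,x,y,r,lo,hi in(("three",.532,-.115,.1,.105,.15),("rackbase",.532,-.115,.11,.007,.017),("five",.596,.107,.08,.089,.12),("two",.477,-.309,.08,.089,.12)):
        t=C[(np.hypot(C[:,0]-x,C[:,1]-y)<r)&(C[:,2]>lo)&(C[:,2]<hi)]
        if len(t): print(np.round(np.percentile(t[:,2],[50,90])*1000,1),end=" "); box(t[:,:2],n+k)
a=cv2.imread('pics/scene2.png')[100:280,130:310];b=cv2.imread('pics/top2.png')[130:260,240:370]
cv2.imwrite('pics/c2.png',np.hstack([cv2.resize(a,(400,400)),cv2.resize(b,(400,400))]))
s=env.read_state();print(s["t"],s["tool_pos"],s["force"],s["dq"].round(3) if hasattr(s["dq"],"round") else s["dq"])
```

```text
[116.2 118.1] scenethree 374 c [ 530.2 -117.7] size [108.8  22.6] ang 24.7 median [ 537.8 -112.4]
[13.9 16.1] scenerackbase 368 c [ 532.9 -117.8] size [148.6  92.2] ang 24.9 median [582.9 -85.2]
[97.2 99. ] scenefive 473 c [597.  107.1] size [104.2  22.5] ang 33.6 median [602.  109.9]
[97.8 99.9] scenetwo 322 c [ 478.5 -311.8] size [101.1  27.5] ang -16.2 median [ 481.1 -309.6]
[116.4 118.3] topthree 540 c [ 530.9 -113.3] size [104.1  22.3] ang 25.6 median [ 529.1 -113. ]
[14.5 16.2] toprackbase 747 c [ 532.1 -114.8] size [146.2  93.2] ang 25.0 median [ 509.  -105.6]
[97.6 99.5] topfive 464 c [595.6 107.3] size [102.2  22. ] ang 33.5 median [594.7 106.1]
[97.2 99.1] toptwo 538 c [ 477.1 -308.3] size [104.4  23.6] ang -16.5 median [ 476.4 -307.2]
10.925 [0.47032645 0.26850213 0.22251407] [-0.78935142 -0.43101268  0.36390672] [-0.068 -0.027  0.035 -0.035  0.01  -0.047]
```

View pics/c2.png

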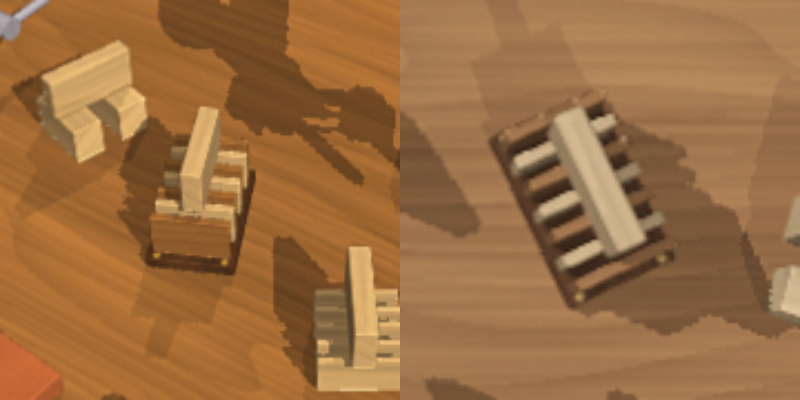

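Both views show the comb seated in the three gaps, with its top at 116 mm, centred within about 3 mm and yaw within 1°. The other combs have not moved. I'll settle the arm and hand in.

Emit:
{"fn": "servo_tool", "kwargs": {
  "deltas": [
    [0,0,0,0,0,0,0.7],
    [0,0,0,0,0,0,0.7],
    [0,0,0,0,0,0,0.7]
  ]
}}

```text
t: 11.3
tool_pos: [0.4706, 0.2675, 0.2226]
eef_rot: [-0.344, 1.547, 0.347]
force: [0.2, 0.8, -0.3]
grip_width: 0.0656
```

```bash
python3 -c "
from station import env
print(env.job_done())"
```

```text
the job is handed in; nothing more can be done
None
```

The three-finned comb is seated on the rack, and I handed the job in at about 11 s of the 43 s allowed. I gripped its spine (jaws stopped at 21.8 mm), turned it 45° and kept hold while lowering it. It met the fin tops at TCP z = 0.0922 m with about 7 N, and only then did I let go and back off.

**Last checks (both cameras):**
- **Height:** the spine top is at about 116 mm, which matches fully home.
- **Centring and yaw:** its centre is within about 3 mm of the rack's centre and the yaw agrees to under 1°. All three fins show in the gaps.
- **Other combs:** both are within about 1 mm of where they stood at the start.
- **Robot:** the arm was clear of everything and still.

The two cameras disagreed by about 3–4 mm in y on the positions of the comb and the rack. Before lowering, the arm hid the comb from the top camera, so I checked alignment in the scene view only. No check failed, and the hand-in reported no verdict.

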